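# Stand a plate on edge and hold it ready over the open vice

## Task

Stand the aluminium plate that lies flat on the worktop up on one of its short edges and let go of it. Then pick it up again, carry it over the things lying about to the open bench vice, and hold it upright, parallel to the jaws, over the gap between them with its lower edge about 1 cm above the jaw tops: clear of both jaw faces, within the width of the jaws, not touching the vice, ready to be lowered in. Finish while still holding it still there; never touch the vice with plate or robot, and leave the other things where they are.

Things in the scene. Friction and masses are not known exactly. Their poses are not given: they have to be found in the camera images.
- plate: plain light grey aluminium plate, a box 80 x 60 x 16 mm with two dark bolt holes through its large faces, about 0.2 kg; it starts lying flat, clear of other things. Origin at its centre; x along the 80 mm side, y along the 60 mm side, z along the 16 mm thickness. On a short edge (60 x 16 mm) it stands 80 mm tall with x vertical, origin 40 mm above the worktop; either short edge will do.
- vice: blue bench vice fixed to the worktop, 98 mm tall. Origin at the worktop under the vice, z up; x points from the sliding front jaw and its screw to the fixed rear jaw, y along the jaws. The jaws are 90 mm wide along y (from -45 to +45 mm); fixed parts reach x = -50 to +60 mm and y = -65 to +65 mm; the screw head reaches 61 mm ahead (-x) of the origin plus the jaw opening, the tommy bar +-55 mm along y at a height of 58 mm.
- fixed_face (a point): on the clamping face of the fixed jaw, at its middle along y and level with the jaw tops (98 mm above the worktop); axes as the vice's. The gap lies on its -x side.
- moving_face (a point): the same point on the clamping face of the sliding jaw, the other side of the gap, axes as the vice's. The gap between the two faces is 37 to 51 mm; the jaw slides if pushed.
- hinged_box: dark green steel box with its lid shut, 110 (x) x 154 (y) x 60 mm tall, between plate and vice; bystander, origin under its centre
- bushing_a: turned steel bushing standing on end, 50 mm across, 46 mm tall; bystander, origin under its centre
- box_white: small white-and-grey carton, 50 (x) x 75 (y) x 42 mm tall; bystander, origin under its centre
- gauge: pressure gauge lying face up, 78 (x) x 55 (y) x 24 mm tall; bystander, origin under its centre
- coupler_a: steel air coupler lying along y, 29 x 83 x 28 mm; bystander, origin under its centre
- tape_roll: roll of tape lying flat, 92 mm across, 24 mm tall; bystander, origin under its centre
- marker: marker pen lying along y, 20 x 130 x 17 mm; bystander, origin under its centre
Things that resemble listed ones, but are neither listed nor needed, are in the scene too. What is shaped like the plate but purple or red is not meant.

How it is judged:
On the way:
1. the plate stands on a short edge on the worktop, let go and at rest (angle between the x axis of plate and the z axis of vice, either way round below 0.08 rad and height (world z) of plate between 0.036 and 0.044 m and linear speed of plate below 0.02 m/s and contact force between the fingers and plate below 0.1 N), for 0.2 s.
At the end, for the whole second after the job is handed in: Plate held by the robot, still, within 0.08 rad of upright and 0.09 rad of parallel to the jaws; both jaw faces at least 10 mm from its centre (2 mm clear); within 15 mm of the jaws' middle along them; lower edge 3 to 25 mm above the jaw tops; not touching the vice (angle between the x axis of plate and the z axis of vice, either way round below 0.08 rad and angle between the z axis of plate and the x axis of vice, either way round below 0.09 rad and x of plate in the frame of fixed_face below -0.01 m and x of plate in the frame of moving_face above 0.01 m and y of plate in the frame of fixed_face between -0.015 and 0.015 m and z of plate in the frame of fixed_face between 0.043 and 0.065 m and contact force between the fingers and plate above 0.5 N and contact force between plate and vice below 0.1 N and linear speed of plate below 0.02 m/s); the arm keeps its last pose, push and grip.
It fails at once if plate or robot touches the vice (contact force between any of plate, the arm, the fingers and vice above 0.5 N).
It fails at once if a bystander is moved by more than 20 mm (distance of any of hinged_box, bushing_a, box_white, gauge, coupler_a, tape_roll, marker from where it was at the start of the episode above 0.02 m).
It also fails if it takes over 72 s, if anything falls off the work surface, if the arm or the gripper's body presses on something with over 40 N, if the wrist force passes 120 N, or if a joint passes its speed limit or range.

## Robot

A 6-joint arm with a two-finger parallel gripper is mounted at the origin on a cart in front of the work surface, level with it; the furniture and walls round the work are solid. World frame = base frame: x ahead of the robot, y to its left, z up, the work surface at z = 0. Lengths are in m, angles in rad, forces in N, time in s.
With the tool pointing down it reaches from about 0.35 to 0.975 m from the base axis. Payload 4.9 kg.
Tool frame: the origin (TCP) lies at the very end of the fingers, on their centre line; the grasp point (between the pads) lies 19 mm behind it; z points along the fingers, y is the direction in which the jaws open and shut (so a half turn about z gives the same grasp; the last joint's range is limited). The gripper opens to 85 mm and grips with 20 to 120 N. Pads are 22 mm wide; open, the fingers measure 114 mm over their backs; the gripper's body (76 mm by 85 mm) begins 54 mm behind the grasp point. The pads swing forward as they close: fully open they stand 13 mm farther back than shut.
Start: joints at [1.017, 0.053, 1.613, -0, 1.476, -0.119], TCP at [0.263, 0.567, 0.231] pointing down, gripper open.
Joint ranges: [-3.01, 3.01], [-1.01, 2.22], [0.06, 2.58], [-1.02, 4.17], [0.09, 2.62], [-3.14, 3.14]. Speed limits (rad/s): [2.57, 2.57, 3.14, 3.14, 3.14, 3.14].

## Interface

Orientations are given as a rotation vector (axis times angle).
In Python, from station import ctrl gives the robot as it stands.
- The arm moves only by the tool step_arm, never from a script. Its argument "moves" is a list of rows, each a list of 5 numbers: the opening, from 0 (shut) to 1 (fully open), then the shift along the world's x, y, z in m, then the turn about the world's z in degrees. A call has 1 to 20 rows; each row shifts and turns the pose as measured when the row begins; what a row does not reach is not made up. A row lasts 1/8 s, in which the tool goes at most 62.5 mm and 10.7 degrees, less where a joint would pass 70% of its speed; a pose out of reach is approached as far as the arm can. A call is refused whole if a number of a shift passes 0.0625 or a number of a turn 10.7, either way. A call with a gripper value outside its range is refused whole. The fingers move at their own pace and stop on an object; "newtons" is the grip in N (left out, the last holds). Time passes only in rows, so rows that do not move let the fingers close. It gives the time, the measured TCP pose, the force and the opening at its end, in the units of the state.
- ctrl.get_obs(): the state, without advancing time (a new reading comes with each control period).
- ctrl.get_image(name): name is "side" or "top" or "wrist"; returns a dict with "color" (480x640x3 uint8, red, green, blue), "camera_matrix" (3x3 intrinsics, pixels), "R" (3x3) and "t" (3): a world point X has camera coordinates R X + t; the wrist camera has in their place "T_tool_cam" (4x4, takes a point from camera to tool coordinates, whose origin is the TCP and whose axes are the flange's). Camera axes: x right, y down, z forward; pixel columns grow to the right and rows downward; lengths in m; the calibration is good to about 2 mm. A picture is of the moment at which its call begins: read the wrist's pose just before it. There is no depth.
- ctrl.finish_job(): hands the job in, once; it reports no verdict.
Trained networks look in a picture, given as the dict that the camera call returned (one of the last four; its "shot" number tells which), for a name from the list of things; names that differ only in an ending like _2 or _b are one class to them, and where a whole thing is asked for, a point or a joint stands for the part that bears it (a point fixed in the world has none). Each returns a list of dicts, best first, with "p" (0 to 1); they miss things now and then, are a little off and sometimes report something else, mostly with a low value. They report only what shows in the picture. A call takes as long as a camera call. They do not tell look-alikes from the thing itself.
- ctrl.spot_in(picture, query): "bbox" ([left, top, right, bottom] in pixels, round what is visible of it).
The state is a dict: "t": time; "q": joint angles; "dq": joint speeds; "effort": joint torques, N m; "tool_pos": TCP position; "tool_rot": TCP orientation; "contact_force": force on the tool from outside, world axes, zero at the start; "wrist_torque": the same for the moment, N m; "opening": finger opening in m.
Only numpy, scipy, OpenCV 4.12 (cv2) and the standard library are available. Lean on these libraries where they do the work, as an engineer would, in place of code of your own. Each camera call takes 0.05 s, during which the arm holds its last target.

## Working session

There is one attempt and no reset: what is moved stays moved. The work goes in short steps, Python scripts to look and compute and a tool call to move; the robot and the scene stay as the last step left them, time stands still between calls to the robot, and variables do not carry over. Pictures are saved under pics/ and viewed, and the job is handed in when it is done.

Besides the shell and the picture viewer there is one more tool, called after "Emit:" as name([rows], argument=value, ...), one row to a line, values as JSON. step_arm: Moves the arm, as the interface text tells. Its arguments: {"type":"object","properties":{"moves":{"type":"array","items":{"type":"array","items":{"type":"number"}}},"newtons":{"type":"number"}},"required":["moves"]}

```bash
ls; mkdir -p pics
python3 - <<'E'
from station import ctrl
import cv2,numpy as np
o=ctrl.get_obs();print({k:np.round(v,4).tolist() for k,v in o.items()})
for n in ["side","top","wrist"]:
    p=ctrl.get_image(n);cv2.imwrite(f"pics/{n}0.png",p["color"][:,:,::-1])
    print(n,{k:np.round(v,4).tolist() for k,v in p.items() if k not in("color",)})
    for q in ["plate","vice","hinged_box"]:
        print(q,[(np.round(d["bbox"]).tolist(),round(d["p"],2)) for d in ctrl.spot_in(p,q)][:4])
E
```

```text
pics
{'t': 0.0, 'q': [1.017, 0.0534, 1.6143, 0.0, 1.476, -0.119], 'dq': [0.0008, -0.0007, -0.0007, 0.0001, 0.0007, -0.001], 'effort': [0.0004, -39.3699, -37.0171, -0.0001, 0.0073, -0.0], 'tool_pos': [0.2629, 0.5663, 0.23], 'tool_rot': [-0.6774, -3.067, 0.0031], 'contact_force': [-0.128, -0.4011, -0.3691], 'wrist_torque': [0.0064, -0.0285, 0.043], 'opening': 0.0855}
side {'camera_matrix': [[549.8845, 0.0, 322.2506], [0.0, 549.8845, 242.9364], [0.0, 0.0, 1.0]], 'R': [[-0.8199, -0.5722, 0.0186], [-0.2919, 0.3899, -0.8734], [0.4924, -0.7215, -0.4867]], 't': [0.413, 0.2641, 1.4293], 'shot': 1}
plate [([351.0, 250.0, 375.0, 257.0], 0.83), ([359.0, 224.0, 383.0, 244.0], 0.75), ([329.0, 230.0, 340.0, 243.0], 0.41)]
vice [([222.0, 287.0, 281.0, 329.0], 0.89)]
hinged_box []
top {'camera_matrix': [[539.1351, 0.0, 308.9795], [0.0, 539.1351, 240.7108], [0.0, 0.0, 1.0]], 'R': [[0.0059, -1.0, -0.005], [-0.9987, -0.0056, -0.0515], [0.0514, 0.0053, -0.9987]], 't': [-0.0886, 0.5644, 1.3744], 'shot': 2}
plate [([335.0, 255.0, 372.0, 286.0], 0.81), ([359.0, 196.0, 392.0, 229.0], 0.7), ([386.0, 245.0, 418.0, 271.0], 0.64)]
vice [([127.0, 214.0, 196.0, 282.0], 0.65)]
hinged_box [([231.0, 228.0, 297.0, 280.0], 0.65)]
wrist {'camera_matrix': [[352.784, 0.0, 324.7664], [0.0, 352.784, 233.7369], [0.0, 0.0, 1.0]], 'T_tool_cam': [[0.0013, -0.9516, -0.3075, 0.079], [1.0, 0.0012, 0.0006, -0.0008], [-0.0002, -0.3075, 0.9516, -0.1432], [0.0, 0.0, 0.0, 1.0]], 'shot': 3}
plate []
vice []
hinged_box []
```

View pics/top0.png

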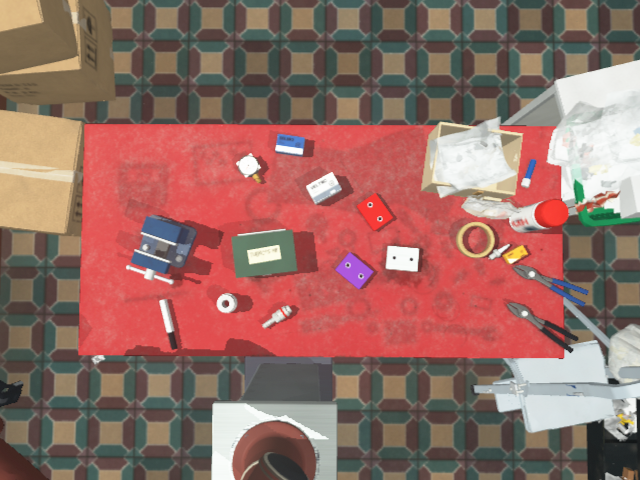

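View pics/side0.png

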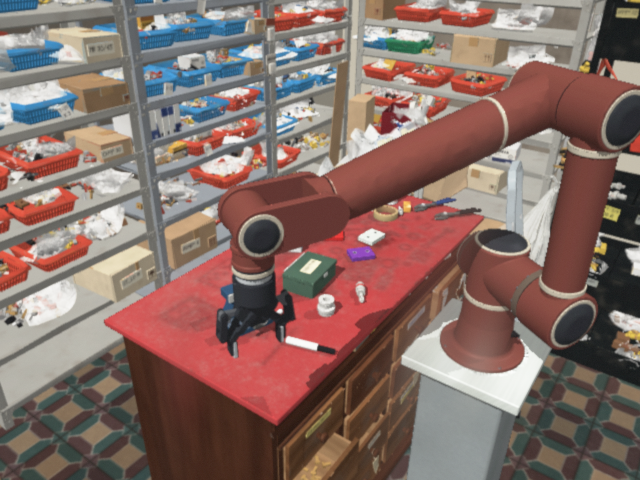

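View pics/wrist0.png

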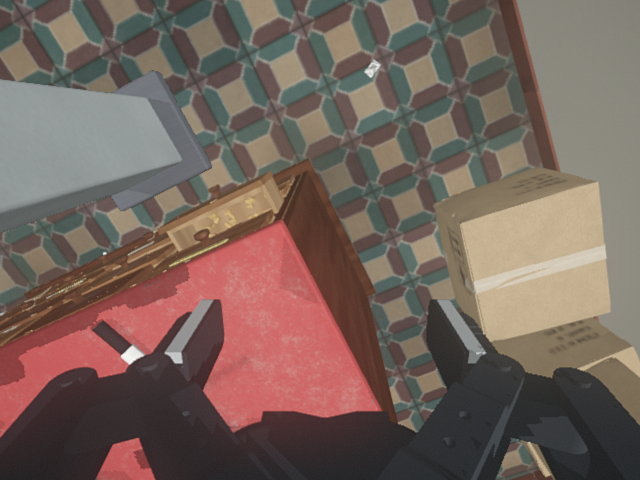

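The top view shows the plate as the white-grey block with two holes at (403,259); purple (355,270) and red (376,212) are decoys. The green box is at (264,253), the vice at (162,247). Next I measure the plate and list the others.

```bash
cat > h.py <<'E'
from station import ctrl
import cv2,numpy as np
from scipy.spatial.transform import Rotation as Ro
def cam(p,o=None):
    K=p["camera_matrix"]
    if "R" in p: return K,p["R"],p["t"]
    T=np.eye(4);T[:3,:3]=Ro.from_rotvec(o["tool_rot"]).as_matrix();T[:3,3]=o["tool_pos"]
    M=np.linalg.inv(T@p["T_tool_cam"]);return K,M[:3,:3],M[:3,3]
def ray(c,uv,z):
    K,R,t=c;uv=np.atleast_2d(uv).astype(float)
    d=np.c_[(uv-K[:2,2])/[K[0,0],K[1,1]],np.ones(len(uv))]@R
    C=-R.T@t
    return C+d*((z-C[2])/d[:,2])[:,None]
def proj(c,X):
    K,R,t=c;y=np.atleast_2d(X)@R.T+t;y=y@K.T
    return y[:,:2]/y[:,2:]
def shot(n,f=None):
    o=ctrl.get_obs();p=ctrl.get_image(n)
    if f: cv2.imwrite("pics/"+f,p["color"][:,:,::-1])
    return o,p,cam(p,o)
E
python3 - <<'E'
from h import *
o,p,c=shot("top")
im=p["color"]
x0,y0,x1,y1=380,238,428,280
s=im[y0:y1,x0:x1].astype(int); m=((s[:,:,1]>110)&(s[:,:,0]-s[:,:,1]<60)).astype(np.uint8)
cn,_=cv2.findContours(m,0,1);k=max(cn,key=cv2.contourArea).reshape(-1,2)+[x0,y0]
r=cv2.minAreaRect(ray(c,k,0.016)[:,:2].astype(np.float32));print("plate",r,cv2.boxPoints(r))
for q,h in dict(vice=.098,hinged_box=.06,bushing_a=.046,box_white=.042,gauge=.024,coupler_a=.028,tape_roll=.024,marker=.017).items():
    for d in ctrl.spot_in(p,q)[:2]:
        b=d["bbox"];print(q,round(d["p"],2),np.round(b),np.round(ray(c,[[b[0],b[1]],[b[2],b[3]]],h)[:,:2],3).tolist())
cv2.imwrite("pics/topz.png",cv2.resize(im[180:360,80:440],(800,400),interpolation=cv2.INTER_CUBIC)[:,:,::-1])
E
```

```text
plate ((0.5209516882896423, -0.32396289706230164), (0.08366659283638, 0.06160864979028702), 85.11743927001953) [[ 0.48669857 -0.36302254]
 [ 0.5480836  -0.36826625]
 [ 0.5552048  -0.28490326]
 [ 0.49381977 -0.27965954]]
vice 0.6 [126. 215. 195. 284.] [[0.621, 0.36], [0.454, 0.188]]
hinged_box 0.82 [232. 229. 296. 278.] [[0.591, 0.108], [0.469, -0.055]]
hinged_box 0.45 [304. 171. 343. 202.] [[0.736, -0.071], [0.659, -0.17]]
bushing_a 0.7 [219. 293. 235. 315.] [[0.43, 0.14], [0.377, 0.098]]
bushing_a 0.41 [304. 172. 341. 204.] [[0.739, -0.072], [0.657, -0.166]]
box_white 0.63 [302. 171. 338. 204.] [[0.742, -0.068], [0.657, -0.158]]
gauge 0.65 [237. 152. 263. 181.] [[0.792, 0.102], [0.718, 0.034]]
coupler_a 0.58 [265. 306. 290. 328.] [[0.398, 0.025], [0.344, -0.04]]
tape_roll 0.68 [452. 227. 491. 259.] [[0.601, -0.45], [0.521, -0.55]]
tape_roll 0.34 [216. 292. 238. 317.] [[0.432, 0.151], [0.369, 0.095]]
marker 0.87 [157. 299. 178. 351.] [[0.413, 0.302], [0.283, 0.247]]
```

View pics/topz.png

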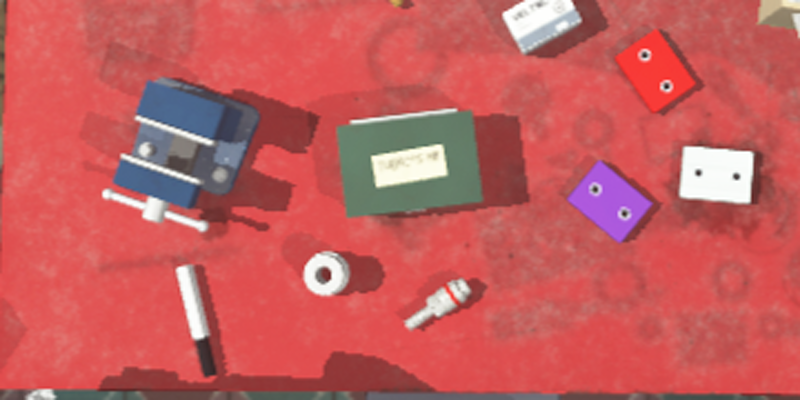

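Emit:
step_arm([
  [1, 0.014, -0.052, 0, -3.9],
  [1, 0.014, -0.052, 0, -3.9],
  [1, 0.014, -0.052, 0, -3.9],
  [1, 0.014, -0.052, 0, -3.9],
  [1, 0.014, -0.052, 0, -3.9],
  [1, 0.014, -0.052, 0, -3.9],
  [1, 0.014, -0.052, 0, -3.9],
  [1, 0.014, -0.052, 0, -3.9],
  [1, 0.014, -0.052, 0, -3.9],
  [1, 0.014, -0.052, 0, -3.9],
  [1, 0.014, -0.052, 0, -3.9],
  [1, 0.014, -0.052, 0, -3.9],
  [1, 0.014, -0.052, 0, -3.9],
  [1, 0.014, -0.052, 0, -3.9],
  [1, 0.014, -0.052, 0, -3.9],
  [1, 0.014, -0.052, 0, -3.9],
  [1, 0.014, -0.052, 0, -3.9],
  [1, 0.014, -0.052, 0, -3.9],
], newtons=20)

```text
t: 3.3
tool_pos: [0.5186, -0.3976, 0.235]
tool_rot: [2.344, 2.068, 0.007]
contact_force: [0.3, 0.7, -0.3]
opening: 0.0856
```

```bash
cat >> h.py <<'E'
def plate_rect(p,c,z=0.016,box=None):
    im=p["color"].astype(int)
    m=((im[:,:,1]>105)&(im[:,:,0]-im[:,:,1]<60)).astype(np.uint8)
    if box is not None:
        w=np.zeros_like(m);x0,y0,x1,y1=[int(v) for v in box];w[max(0,y0):y1,max(0,x0):x1]=1;m*=w
    cn,_=cv2.findContours(m,0,1);k=max(cn,key=cv2.contourArea).reshape(-1,2)
    return cv2.minAreaRect(ray(c,k,z)[:,:2].astype(np.float32)),k
E
python3 - <<'E'
from h import *
o,p,c=shot("wrist","w1.png")
for d in ctrl.spot_in(p,"plate"): print(d["bbox"],d["p"])
g=proj(c,[[0.521,-0.324,.016],[.49,-.363,.016]]);print(g)
E
```

```text
[382.5, 0.0, 491.3, 84.3] 0.9
[285.9, 79.7, 347.7, 167.3] 0.66
[211.7, 0.0, 297.9, 48.6] 0.59
[[314.88805481 123.25445534]
 [289.6904364  167.16846608]]
```

View pics/w1.png

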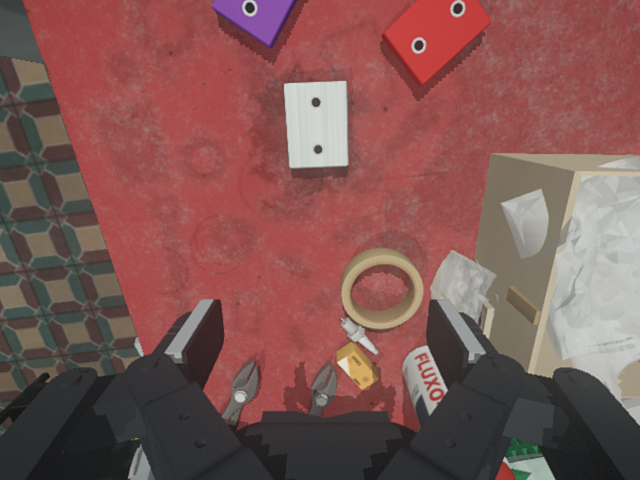

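Run:
```python
from h import *
o,p,c=shot("wrist")
r,k=plate_rect(p,c,box=(280,74,352,166)); print(r,cv2.boxPoints(r).round(4).tolist())
print("tool",o["tool_pos"])
cv2.imwrite("pics/w1z.png",cv2.resize(p["color"][70:180,275:360],None,fx=5,fy=5)[:,:,::-1])
```

```text
((0.5223991870880127, -0.32655999064445496), (0.08054501563310623, 0.060408271849155426), 85.06854248046875) [[0.4887999892234802, -0.36410000920295715], [0.5490000247955322, -0.3693000078201294], [0.5559999942779541, -0.289000004529953], [0.4957999885082245, -0.28380000591278076]]
tool [ 0.51814303 -0.40017715  0.23342603]
```

View pics/w1z.png

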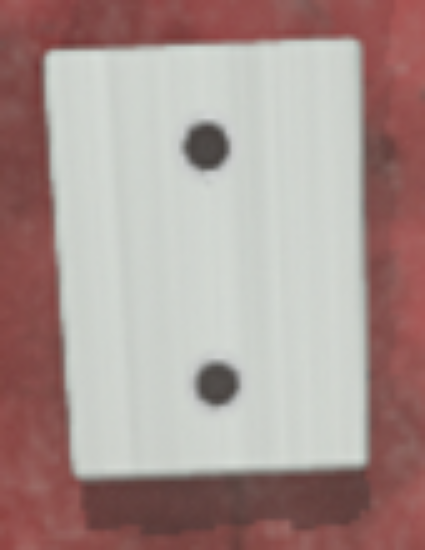

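Emit:
step_arm([
  [1, 0, 0.015, -0.03, 1.2],
  [1, 0, 0.014, -0.05, 1.1],
  [1, 0, 0, -0.05, 0],
  [1, 0, 0, -0.05, 0],
  [1, 0, 0, -0.02, 0],
  [1, 0, 0, 0, 0],
])

```text
t: 4.2
tool_pos: [0.5189, -0.3638, 0.0339]
tool_rot: [2.292, 2.119, 0.01]
contact_force: [-0.3, -0.0, 0.9]
opening: 0.0855
```

Run:
```python
from h import *
o,p,c=shot("wrist","w2.png")
print(o["tool_pos"],Ro.from_rotvec(o["tool_rot"]).as_matrix().round(3).tolist())
r,k=plate_rect(p,c,box=(200,0,450,330)); print(r,cv2.boxPoints(r).round(4).tolist())
```

```text
[ 0.51894844 -0.36377494  0.03387907] [[0.079, 0.997, 0.019], [0.997, -0.078, -0.011], [-0.009, 0.019, -1.0]]
((0.5224471688270569, -0.32631248235702515), (0.07986550033092499, 0.059869445860385895), 85.02891540527344) [[0.48919999599456787, -0.3634999990463257], [0.548799991607666, -0.3686999976634979], [0.5557000041007996, -0.2890999913215637], [0.4961000084877014, -0.2838999927043915]]
```

View pics/w2.png

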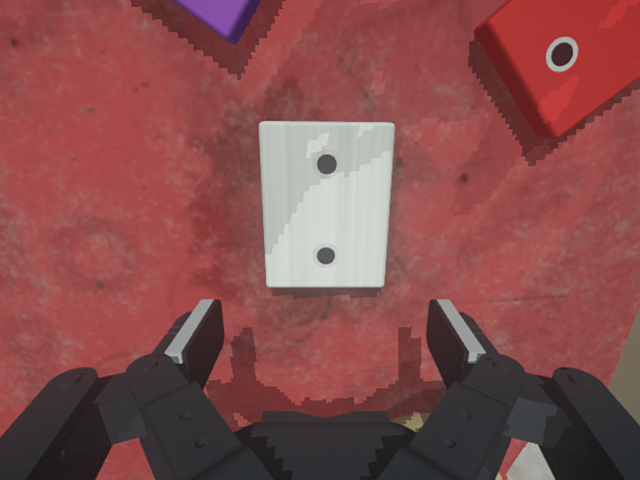

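Emit:
step_arm([
  [1, 0, -0.007, -0.02, 0.4],
  [1, 0, 0, -0.009, 0],
  [1, 0, 0, 0, 0],
  [1, 0, 0, 0, 0],
])

```text
t: 4.75
tool_pos: [0.5228, -0.375, 0.0101]
tool_rot: [2.276, 2.119, 0.012]
contact_force: [0.2, -1.1, -0.0]
opening: 0.0853
```

Run:
```python
from h import *
o,p,c=shot("wrist","w3.png")
print(o["tool_pos"],Ro.from_rotvec(o["tool_rot"]).as_matrix().round(3).tolist(),o["contact_force"])
```

```text
[ 0.52275716 -0.37496299  0.01012296] [[0.071, 0.997, 0.027], [0.997, -0.071, -0.018], [-0.016, 0.028, -0.999]] [ 0.19518963 -1.07261911 -0.01642934]
```

View pics/w3.png

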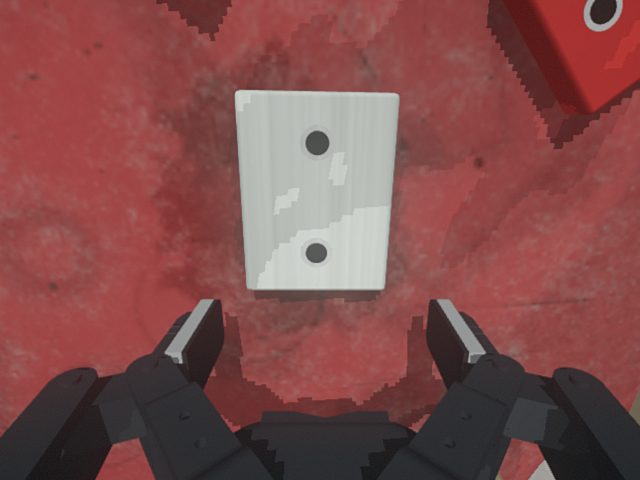

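Emit:
step_arm([
  [1, -0.004, 0.003, -0.005, 0.4],
  [1, 0, 0, 0, 0],
])

```text
t: 5.05
tool_pos: [0.5187, -0.3718, 0.0053]
tool_rot: [2.267, 2.127, 0.012]
contact_force: [-0.3, 0.2, 0.3]
opening: 0.0856
```

```bash
cat >> h.py <<'E'
def st():
    o=ctrl.get_obs();M=Ro.from_rotvec(o["tool_rot"]).as_matrix()
    print("t",round(float(o["t"]),2),"pos",o["tool_pos"].round(4),"yawy",round(float(np.degrees(np.arctan2(M[1,1],M[0,1]))),2),"zax",M[:,2].round(3),"F",o["contact_force"].round(1),"open",round(float(o["opening"]),4),"q",o["q"].round(2))
    return o
E
python3 -c "
from h import *
st()"
```

```text
t 5.05 pos [ 0.5187 -0.3718  0.0053] yawy -3.64 zax [ 0.028 -0.018 -0.999] F [-0.3  0.2  0.3] open 0.0856 q [-0.74  0.29  1.75  0.01  1.07 -0.68]
```

Emit:
step_arm([
  [1, 0, 0, -0.003, -1.3],
  [0, 0, 0, 0, 0],
  [0, 0, 0, 0, 0],
  [0, 0, 0, 0, 0],
  [0, 0, 0, 0, 0],
  [0, 0, 0, 0, 0],
])

```text
t: 5.8
tool_pos: [0.5189, -0.3719, 0.0028]
tool_rot: [2.292, 2.099, 0.011]
contact_force: [-0.6, -0.1, 1.2]
opening: 0.0588
```

Run:
```python
from h import *
st();shot("wrist","w4.png")
```

```text
t 5.8 pos [ 0.5189 -0.3719  0.0028] yawy -5.02 zax [ 0.028 -0.019 -0.999] F [-0.6 -0.1  1.2] open 0.0588 q [-0.74  0.3   1.75  0.01  1.06 -0.65]
```

View pics/w4.png

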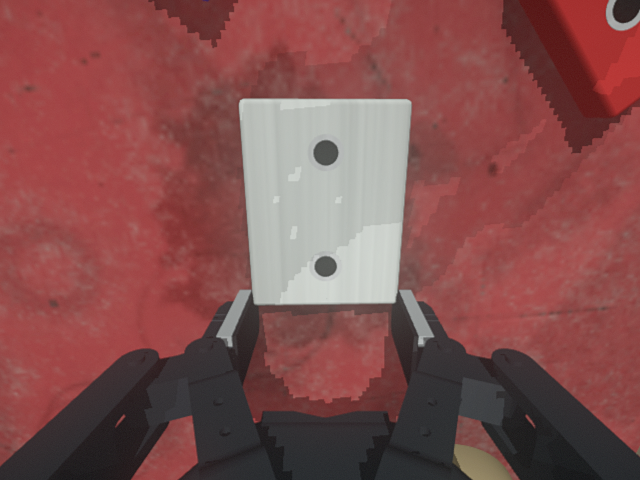

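Emit:
step_arm([
  [0, 0, 0, 0.01, 0],
  [0, 0, 0.001, 0.01, 0],
  [0, 0, 0.003, 0.01, 0],
  [0, 0, 0.004, 0.01, 0],
])

```text
t: 6.35
tool_pos: [0.5182, -0.3631, 0.0442]
tool_rot: [2.294, 2.1, 0.011]
contact_force: [0.2, 0.7, -0.8]
opening: 0.0585
```

Run:
```python
from h import *
st();shot("wrist","w5.png")
```

```text
t 6.35 pos [ 0.5182 -0.3631  0.0442] yawy -5.04 zax [ 0.026 -0.018 -0.999] F [ 0.2  0.7 -0.8] open 0.0585 q [-0.73  0.23  1.75  0.    1.13 -0.64]
```

View pics/w5.png

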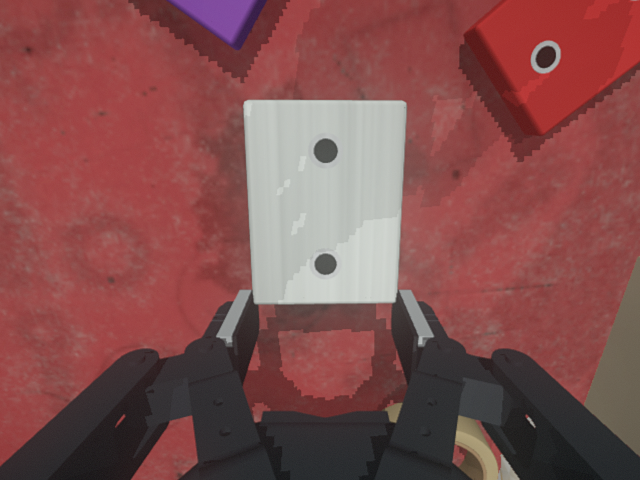

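Emit:
step_arm([
  [0.675, 0, 0, 0, 0],
  [0.675, 0, 0, 0, 0],
])

```text
t: 6.65
tool_pos: [0.5192, -0.3631, 0.0465]
tool_rot: [2.291, 2.099, 0.012]
contact_force: [0.5, 0.2, -0.9]
opening: 0.0584
```

Run:
```python
from h import *
st();shot("wrist","w6.png")
```

```text
t 6.65 pos [ 0.5192 -0.3631  0.0465] yawy -4.99 zax [ 0.029 -0.02  -0.999] F [ 0.5  0.2 -0.9] open 0.0584 q [-0.73  0.23  1.75  0.    1.13 -0.64]
```

View pics/w6.png

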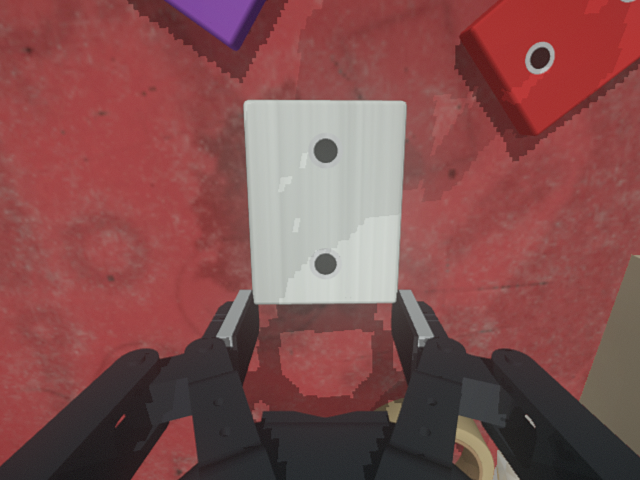

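Emit:
step_arm([
  [0.685, 0, 0, 0, 0],
  [0.685, 0, 0, 0, 0],
])

```text
t: 6.95
tool_pos: [0.5187, -0.3628, 0.0455]
tool_rot: [2.292, 2.1, 0.011]
contact_force: [0.3, 0.1, -1.3]
opening: 0.0586
```

Run:
```python
from h import *
st();shot("wrist","w7.png")
```

```text
t 6.95 pos [ 0.5187 -0.3628  0.0455] yawy -5.0 zax [ 0.028 -0.019 -0.999] F [ 0.3  0.1 -1.3] open 0.0586 q [-0.73  0.23  1.75  0.    1.13 -0.64]
```

View pics/w7.png

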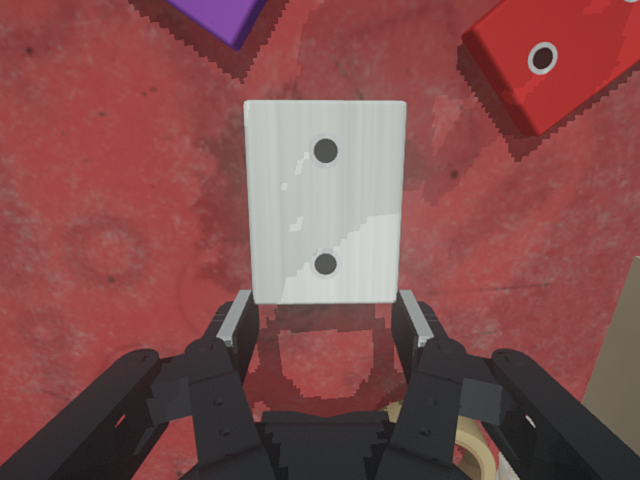

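Emit:
step_arm([
  [0.69, 0, 0, 0, 0],
  [0.69, 0, 0, 0, 0],
])

```text
t: 7.25
tool_pos: [0.5186, -0.3627, 0.0451]
tool_rot: [2.293, 2.1, 0.011]
contact_force: [0.2, 0.6, -1.4]
opening: 0.0588
```

Run:
```python
from h import *
st();shot("wrist","w8.png")
```

```text
t 7.25 pos [ 0.5186 -0.3627  0.0451] yawy -5.0 zax [ 0.027 -0.019 -0.999] F [ 0.2  0.6 -1.4] open 0.0588 q [-0.73  0.23  1.75  0.    1.13 -0.64]
```

View pics/w8.png

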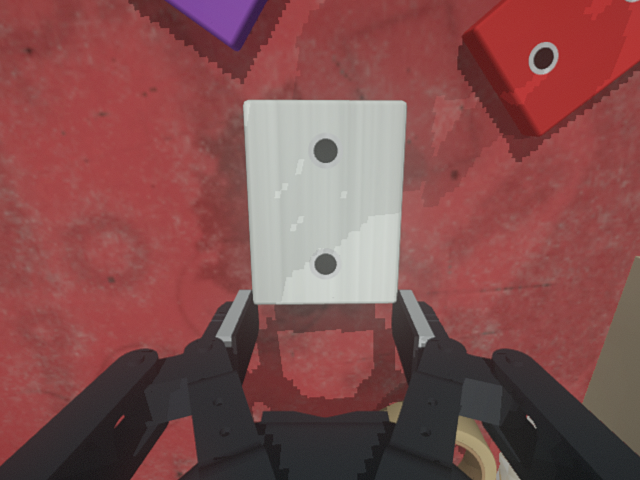

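Emit:
step_arm([
  [0.694, 0, 0, 0, 0],
  [0.694, 0, 0, 0, 0],
])

```text
t: 7.55
tool_pos: [0.5186, -0.3628, 0.0453]
tool_rot: [2.293, 2.1, 0.011]
contact_force: [-0.3, 0.1, -0.8]
opening: 0.0594
```

```bash
cat >> h.py <<'E'
def prof():
    o,p,c=shot("wrist")
    r,k=plate_rect(p,c,box=(180,0,470,310))
    x0,y0=k.min(0);x1,y1=k.max(0);print("plate px",x0,y0,x1,y1)
    t=k[k[:,1]<=y0+4];print("top edge width",np.ptp(t[:,0]),"row",y0)
E
python3 - <<'E'
from h import *
st();prof()
E
```

```text
t 7.55 pos [ 0.5186 -0.3628  0.0453] yawy -5.0 zax [ 0.027 -0.019 -0.999] F [-0.3  0.1 -0.8] open 0.0594 q [-0.73  0.23  1.75  0.    1.13 -0.64]
plate px 253 130 405 304
top edge width 125 row 130
```

Emit:
step_arm([
  [0.698, 0, 0, 0, 0],
  [0.698, 0, 0, 0, 0],
])

```text
t: 7.85
tool_pos: [0.5187, -0.3627, 0.0453]
tool_rot: [2.293, 2.1, 0.012]
contact_force: [-0.7, -0.6, -1.4]
opening: 0.0597
```

Run:
```python
from h import *
st();prof()
```

```text
t 7.85 pos [ 0.5187 -0.3627  0.0453] yawy -5.0 zax [ 0.027 -0.019 -0.999] F [-0.7 -0.6 -1.4] open 0.0597 q [-0.73  0.23  1.75  0.    1.13 -0.64]
plate px 253 131 405 305
top edge width 125 row 131
```

Run:
```python
from h import *
shot("wrist","w9.png")
```

```text
(no output)
```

View pics/w9.png

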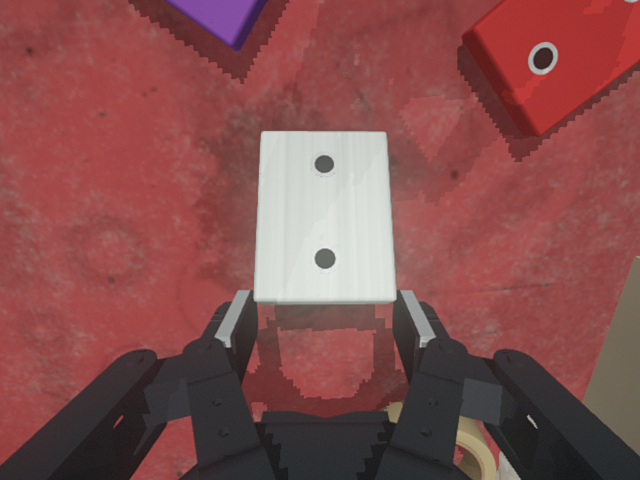

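Emit:
step_arm([
  [0.694, 0, 0.0045, 0.0045, 0],
  [0.694, 0, 0.0045, 0.0045, 0],
  [0.694, 0, 0.0045, 0.004, 0],
  [0.694, 0, 0.0045, 0.003, 0],
  [0.694, 0, 0.004, 0.003, 0],
  [0.694, 0, 0.004, 0.002, 0],
  [0.694, 0, 0, 0, 0],
])

```text
t: 8.82
tool_pos: [0.5188, -0.3346, 0.0682]
tool_rot: [2.292, 2.1, 0.012]
contact_force: [-0.8, 0.6, -2.6]
opening: 0.0593
```

Run:
```python
from h import *
st()
shot("wrist","w10.png")
```

```text
t 8.82 pos [ 0.5188 -0.3346  0.0682] yawy -4.97 zax [ 0.028 -0.019 -0.999] F [-0.8  0.6 -2.6] open 0.0593 q [-0.69  0.17  1.78  0.    1.16 -0.61]
```

View pics/w10.png

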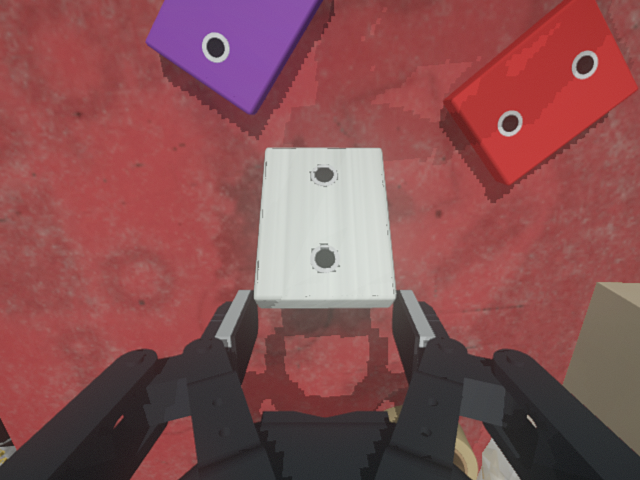

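Emit:
step_arm([
  [0.698, 0, 0, 0, 0],
  [0.698, 0, 0, 0, 0],
  [0.698, 0, 0, 0, 0],
  [0.694, 0, 0, 0, 0],
])

```text
t: 9.38
tool_pos: [0.5187, -0.3353, 0.068]
tool_rot: [2.292, 2.1, 0.011]
contact_force: [-0.5, -0.2, -1.0]
opening: 0.0592
```

Run:
```python
from h import *
st()
shot("wrist","w11.png")
```

```text
t 9.38 pos [ 0.5187 -0.3353  0.068 ] yawy -5.01 zax [ 0.028 -0.019 -0.999] F [-0.5 -0.2 -1. ] open 0.0592 q [-0.7   0.17  1.78  0.    1.16 -0.61]
```

View pics/w11.png

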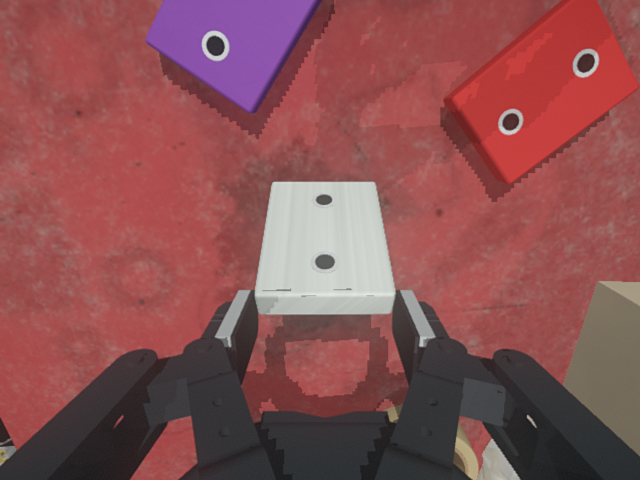

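```bash
cat >> h.py <<'E'
def pnp(c,far,near,low):
    # far: far corners L,R of the large face; near: near corners of the large face; low: other thickness edge at near end
    # object: x along plate from far(-40) to near(+40), y L->R, z face(+8) / other(-8)
    X=np.array([[-40,-30,8],[-40,30,8],[40,-30,8],[40,30,8],[40,-30,-8],[40,30,-8]],float)/1000
    uv=np.array(list(far)+list(near)+list(low),float)
    K,R,t=c
    Xs=X*[1,1,-1]  # right handedness: x toward viewer-down, y right, z away
    ok,rv,tv=cv2.solvePnP(Xs,uv,K,None,flags=cv2.SOLVEPNP_ITERATIVE)
    pr,_=cv2.projectPoints(Xs,rv,tv,K,None);print("reproj",np.abs(pr[:,0]-uv).max().round(1))
    Rc=cv2.Rodrigues(rv)[0];W=R.T@Rc;P=R.T@(tv.ravel()-t)
    print("centre",P.round(4),"plate x axis world",W[:,0].round(3),"tilt deg",np.degrees(np.arcsin(W[2,0])).round(1),"face normal",W[:,2].round(3),"corners z",((Xs@W.T)+P)[:,2].round(4))
    return W,P
E
python3 - <<'E'
from h import *
o=ctrl.get_obs();p=ctrl.get_image("wrist");c=cam(p,o)
pnp(c,[(272,182),(376,182)],[(258,292),(391,292)],[(258,313),(392,313)])
E
```

```text
reproj 3.1
centre [ 0.5218 -0.1913  0.3855] plate x axis world [ 0.059  0.429 -0.902] tilt deg -64.4 face normal [0.068 0.899 0.432] corners z [0.4188 0.4174 0.3467 0.3453 0.3536 0.3522]
```

```bash
sed -i 's/Xs=X\*\[1,1,-1\].*/Xs=X/' h.py
python3 - <<'E'
from h import *
o=ctrl.get_obs();p=ctrl.get_image("wrist");c=cam(p,o)
pnp(c,[(272,182),(376,182)],[(258,292),(391,292)],[(258,313),(392,313)])
E
```

```text
reproj 3.1
centre [ 0.5207 -0.318   0.0342] plate x axis world [-0.059 -0.429  0.902] tilt deg 64.4 face normal [0.068 0.899 0.432] corners z [0.0009 0.0023 0.073  0.0744 0.0661 0.0675]
```

Emit:
step_arm([
  [0.696, 0, 0.004, 0.002, 0],
  [0.698, 0, 0.004, 0.001, 0],
  [0.698, 0, 0.004, 0, 0],
  [0.698, 0, 0.004, 0, 0],
  [0.698, 0, 0.003, 0, 0],
  [0.698, 0, 0, 0, 0],
  [0.698, 0, 0, 0, 0],
])

```text
t: 10.4
tool_pos: [0.5185, -0.3142, 0.0709]
tool_rot: [2.292, 2.101, 0.011]
contact_force: [-0.1, 0.5, -0.8]
opening: 0.0597
```

Run:
```python
from h import *
st()
shot("wrist","w12.png")
```

```text
t 10.4 pos [ 0.5185 -0.3142  0.0709] yawy -4.98 zax [ 0.027 -0.019 -0.999] F [-0.1  0.5 -0.8] open 0.0597 q [-0.67  0.14  1.8   0.    1.17 -0.58]
```

View pics/w12.png

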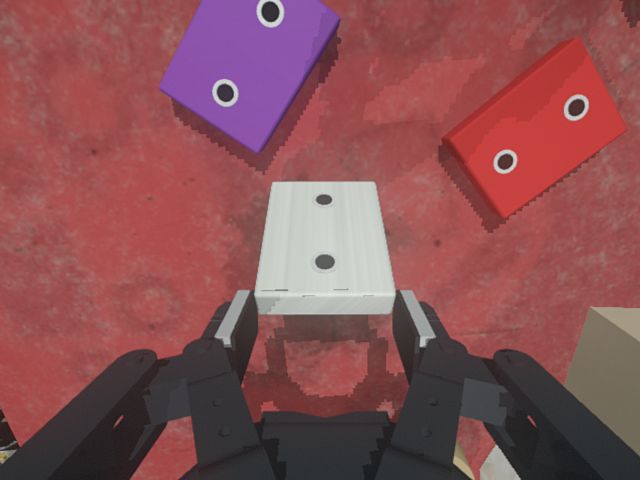

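Emit:
step_arm([
  [0.7, 0, 0, 0, 0],
  [0.702, 0, 0, 0, 0],
  [0.702, 0, 0, 0, 0],
])

```text
t: 10.82
tool_pos: [0.5187, -0.3146, 0.0711]
tool_rot: [2.293, 2.1, 0.012]
contact_force: [0.2, -0.2, -1.6]
opening: 0.06
```

Run:
```python
from h import *
st()
shot("wrist","w13.png")
```

```text
t 10.82 pos [ 0.5187 -0.3146  0.0711] yawy -5.01 zax [ 0.028 -0.019 -0.999] F [ 0.2 -0.2 -1.6] open 0.06 q [-0.67  0.14  1.8   0.    1.17 -0.58]
```

View pics/w13.png

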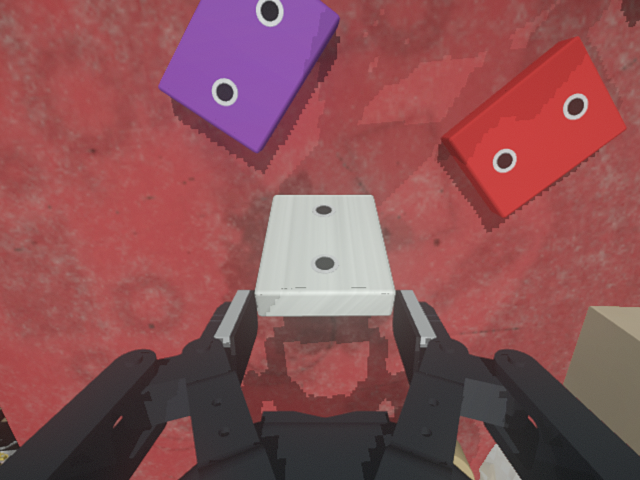

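Emit:
step_arm([
  [0.7, 0, 0.003, 0.002, 0],
  [0.702, 0, 0.004, 0.001, 0],
  [0.702, 0, 0.004, 0, 0],
  [0.702, 0, 0.004, 0, 0],
  [0.702, 0, 0, 0, 0],
])

```text
t: 11.5
tool_pos: [0.5192, -0.2985, 0.075]
tool_rot: [2.291, 2.1, 0.013]
contact_force: [0.7, -0.1, -0.3]
opening: 0.0602
```

Run:
```python
from h import *
st()
shot("wrist","w14.png")
```

```text
t 11.5 pos [ 0.5192 -0.2985  0.075 ] yawy -4.99 zax [ 0.029 -0.019 -0.999] F [ 0.7 -0.1 -0.3] open 0.0602 q [-0.65  0.12  1.82  0.    1.17 -0.56]
```

View pics/w14.png

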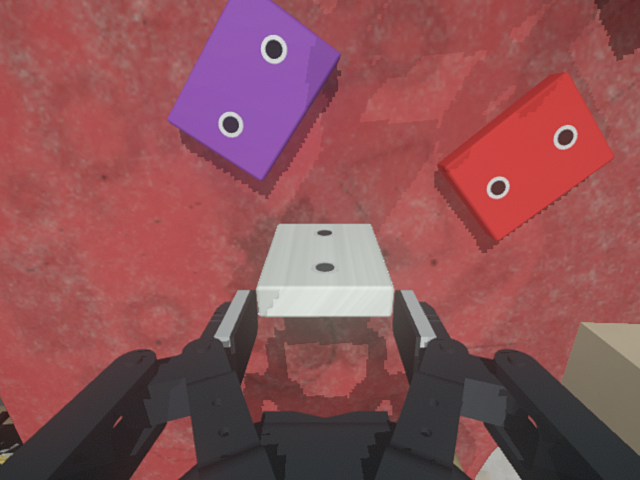

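Run:
```python
from h import *
o=ctrl.get_obs();p=ctrl.get_image("wrist");c=cam(p,o)
pnp(c,[(277,224),(373,224)],[(258,287),(391,287)],[(258,316),(392,316)])
print(ray(c,[(263,180)],0.016))
```

```text
reproj 1.9
centre [ 0.5204 -0.2964  0.0371] plate x axis world [-0.037 -0.046  0.998] tilt deg 86.6 face normal [0.082 0.995 0.049] corners z [-0.0034 -0.0014  0.0764  0.0784  0.0756  0.0776]
[[ 0.48952924 -0.25143118  0.016     ]]
```

Emit:
step_arm([
  [0.702, 0, 0, -0.002, 0],
  [0.704, 0, 0, -0.002, 0],
  [0.706, 0, 0, 0, 0],
  [0.71, 0, 0, 0, 0],
  [0.72, 0, 0, 0, 0],
  [0.74, 0, 0, 0, 0],
])

```text
t: 12.35
tool_pos: [0.5196, -0.2994, 0.0711]
tool_rot: [2.291, 2.098, 0.013]
contact_force: [0.7, -0.6, 0.4]
opening: 0.0629
```

Run:
```python
from h import *
st()
shot("wrist","w15.png")
```

```text
t 12.35 pos [ 0.5196 -0.2994  0.0711] yawy -5.04 zax [ 0.03  -0.02  -0.999] F [ 0.7 -0.6  0.4] open 0.0629 q [-0.65  0.12  1.82  0.    1.16 -0.56]
```

View pics/w15.png

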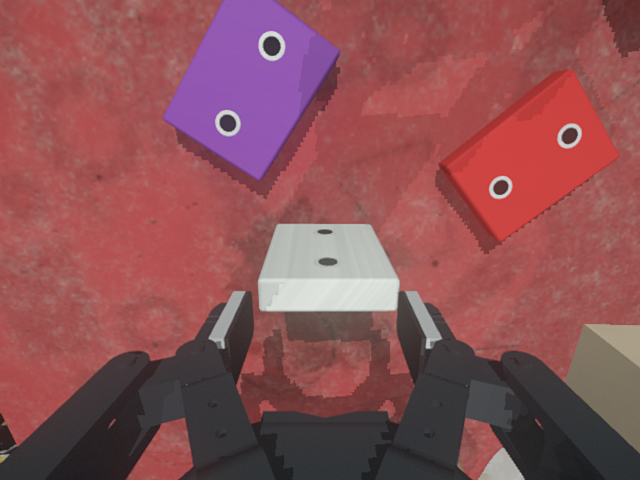

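Emit:
step_arm([
  [0.8, 0, 0, 0, 0],
  [0.9, 0, 0, 0, 0],
  [1, 0, 0, 0, 0],
  [1, 0, 0, 0, 0],
  [1, 0, 0, 0, 0],
  [1, 0, 0, 0, 0],
])

```text
t: 13.15
tool_pos: [0.5193, -0.2994, 0.071]
tool_rot: [2.292, 2.098, 0.012]
contact_force: [-0.7, -0.3, -0.7]
opening: 0.0851
```

Run:
```python
from h import *
st()
o,p,c=shot("wrist","w16.png")
o,p,c=shot("side","s16.png")
cv2.imwrite("pics/s16z.png",cv2.resize(p["color"][150:350,200:500],(800,533))[:,:,::-1])
```

```text
t 13.15 pos [ 0.5193 -0.2994  0.071 ] yawy -5.03 zax [ 0.029 -0.02  -0.999] F [-0.7 -0.3 -0.7] open 0.0851 q [-0.65  0.12  1.82  0.    1.16 -0.56]
```

View pics/w16.png

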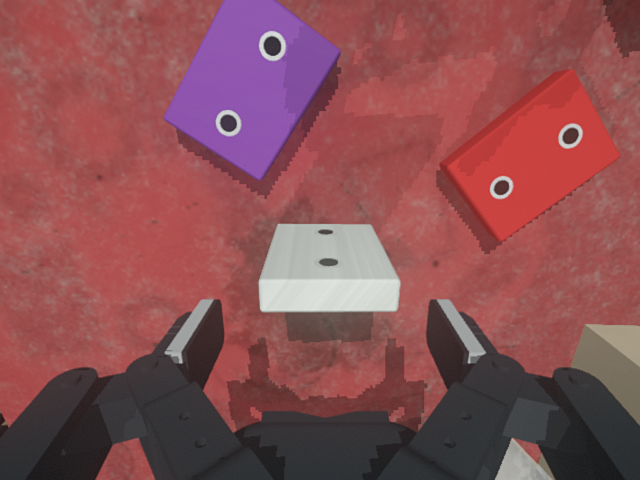

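View pics/s16z.png

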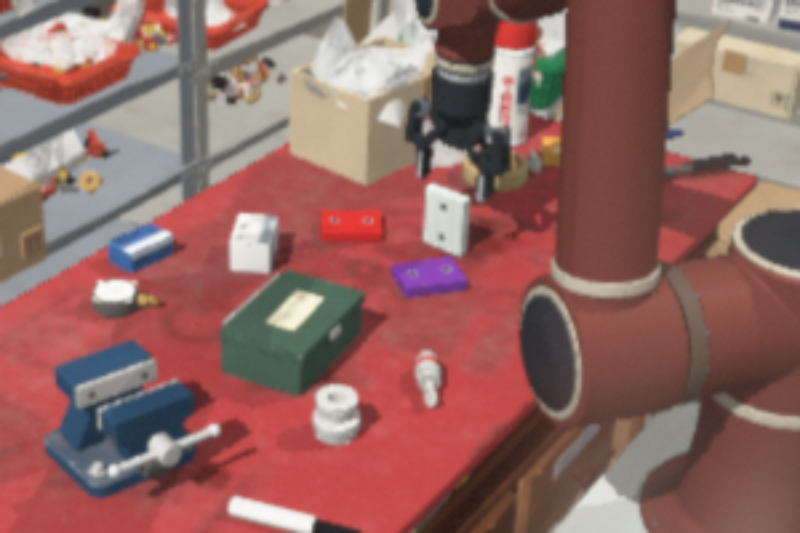

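Run:
```python
from h import *
o,p,c=shot("wrist");st()
im=p["color"]
cv2.imwrite("pics/w16z.png",cv2.resize(im[215:325,250:410],None,fx=5,fy=5,interpolation=cv2.INTER_CUBIC)[:,:,::-1])
q=ray(c,[(264,279),(396,279),(260,311),(400,311)],0.08);print(q.round(4),q.mean(0))
q=ray(c,[(277,224),(372,224)],0.0);print(q.round(4),q.mean(0))
```

```text
t 13.3 pos [ 0.5193 -0.2994  0.0709] yawy -5.03 zax [ 0.029 -0.02  -0.999] F [-0.3  1.2  0.8] open 0.0852 q [-0.65  0.12  1.82  0.    1.16 -0.56]
[[ 0.495  -0.2816  0.08  ]
 [ 0.5498 -0.2872  0.08  ]
 [ 0.4912 -0.2964  0.08  ]
 [ 0.5512 -0.3028  0.08  ]] [ 0.52180053 -0.29199867  0.08      ]
[[ 0.4925 -0.2825  0.    ]
 [ 0.5523 -0.2882  0.    ]] [ 0.52238955 -0.28536645  0.        ]
```

View pics/w16z.png

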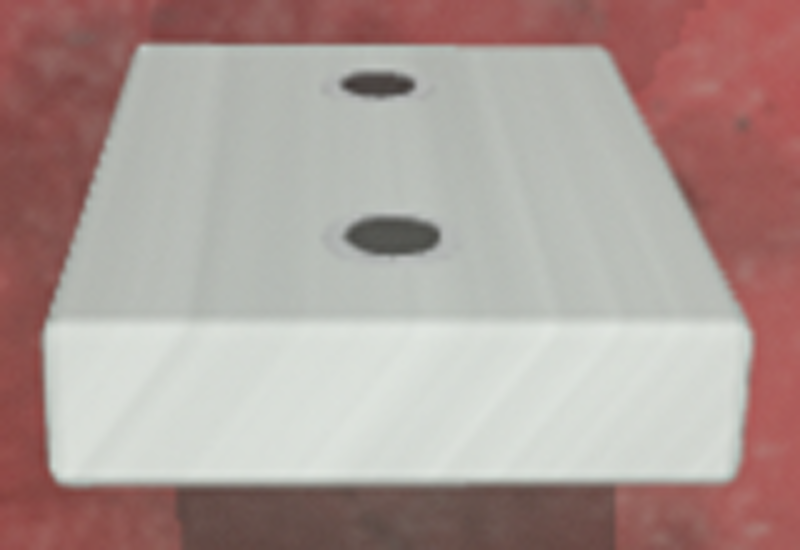

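Emit:
step_arm([
  [1, 0.0025, 0.007, 0, 0],
  [1, 0, 0, -0.01, 0],
  [1, 0, 0, -0.01, 0],
  [1, 0, 0, -0.01, 0],
  [1, 0, 0, 0, 0],
])

```text
t: 13.92
tool_pos: [0.5212, -0.2912, 0.0377]
tool_rot: [2.293, 2.1, 0.012]
contact_force: [0.1, -0.2, 0.2]
opening: 0.0857
```

Run:
```python
from h import *
st()
o,p,c=shot("wrist","w17.png")
```

```text
t 13.93 pos [ 0.5212 -0.2912  0.0377] yawy -5.02 zax [ 0.027 -0.019 -0.999] F [ 0.1 -0.2  0.2] open 0.0857 q [-0.63  0.16  1.84  0.    1.11 -0.55]
```

View pics/w17.png

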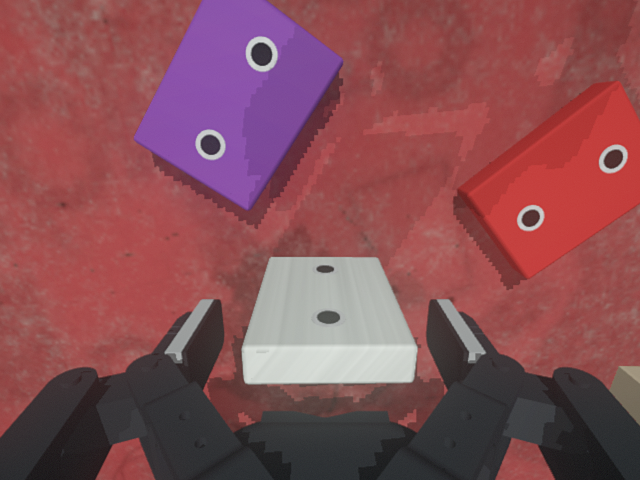

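Emit:
step_arm([
  [1, 0.0015, -0.001, 0, 0],
  [0.8, 0, 0, 0, 0],
  [0.72, 0, 0, 0, 0],
  [0, 0, 0, 0, 0],
  [0, 0, 0, 0, 0],
  [0, 0, 0, 0, 0],
], newtons=60)

```text
t: 14.72
tool_pos: [0.5242, -0.2935, 0.04]
tool_rot: [2.29, 2.097, 0.013]
contact_force: [-0.8, 0.3, 0.7]
opening: 0.0592
```

Run:
```python
from h import *
st()
o,p,c=shot("wrist","w18.png")
```

```text
t 14.72 pos [ 0.5242 -0.2935  0.04  ] yawy -5.03 zax [ 0.031 -0.021 -0.999] F [-0.8  0.3  0.7] open 0.0592 q [-0.63  0.16  1.83  0.    1.11 -0.55]
```

View pics/w18.png

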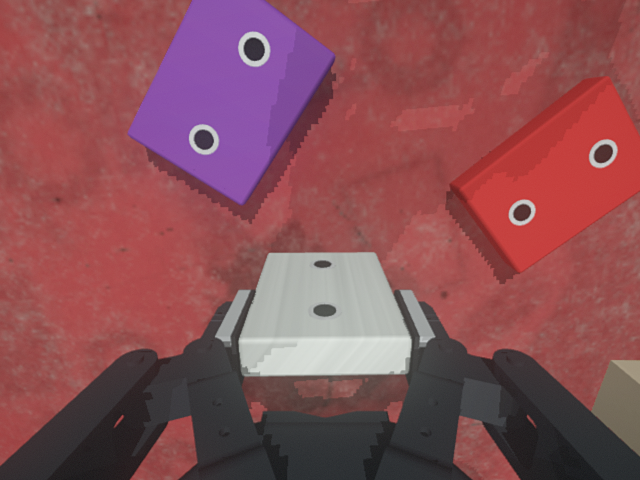

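Emit:
step_arm([
  [0, 0, 0, 0.015, 0],
  [0, 0, 0, 0.025, 0],
  [0, 0, 0, 0.03, 0],
  [0, 0, 0, 0.03, 0],
  [0, 0, 0, 0.03, 0],
  [0, 0, 0, 0.03, 0],
  [0, 0, 0, 0.03, 0],
  [0, 0, 0, 0.02, 0],
  [0, 0, 0, 0, 0],
])

```text
t: 15.9
tool_pos: [0.5219, -0.2912, 0.2605]
tool_rot: [2.291, 2.098, 0.014]
contact_force: [-0.1, 0.2, -1.8]
opening: 0.0594
```

Run:
```python
from h import *
st()
o,p,c=shot("wrist","w19.png")
```

```text
t 15.9 pos [ 0.5219 -0.2912  0.2605] yawy -5.02 zax [ 0.031 -0.02  -0.999] F [-0.1  0.2 -1.8] open 0.0594 q [-0.63 -0.05  1.67  0.    1.49 -0.55]
```

View pics/w19.png

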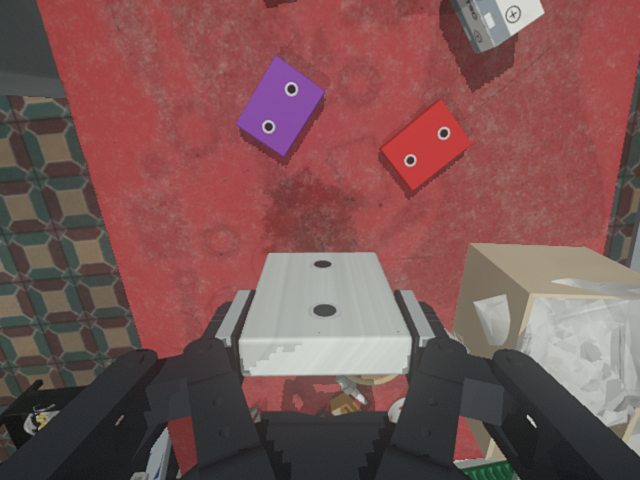

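Emit:
step_arm([
  [0, 0, 0.03, 0, 0],
  [0, 0, 0.05, 0, 0],
  [0, 0, 0.05, 0, 0],
  [0, 0, 0.05, 0, 0],
  [0, 0, 0.05, 0, 0],
  [0, 0, 0.05, 0, 0],
  [0, 0, 0.05, 0, 0],
  [0, 0, 0.05, 0, 0],
  [0, 0, 0.04, 0, 0],
  [0, 0, 0.02, 0, 0],
  [0, 0, 0, 0, 0],
  [0, 0, 0, 0, 0],
])

```text
t: 17.45
tool_pos: [0.5083, 0.1632, 0.2326]
tool_rot: [2.316, 2.117, -0.025]
contact_force: [-0.0, 0.2, -1.3]
opening: 0.0595
```

Run:
```python
from h import *
st()
o,p,c=shot("wrist","w20.png")
for d in ctrl.spot_in(p,"vice"): print(d)
```

```text
t 17.45 pos [0.5083 0.1632 0.2326] yawy -5.16 zax [-0.009 -0.014 -1.   ] F [-0.   0.2 -1.3] open 0.0595 q [ 0.18 -0.16  1.81 -0.01  1.5   0.27]
{'bbox': [251.2, 1.6, 477.7, 147.3], 'p': 0.87}
```

View pics/w20.png

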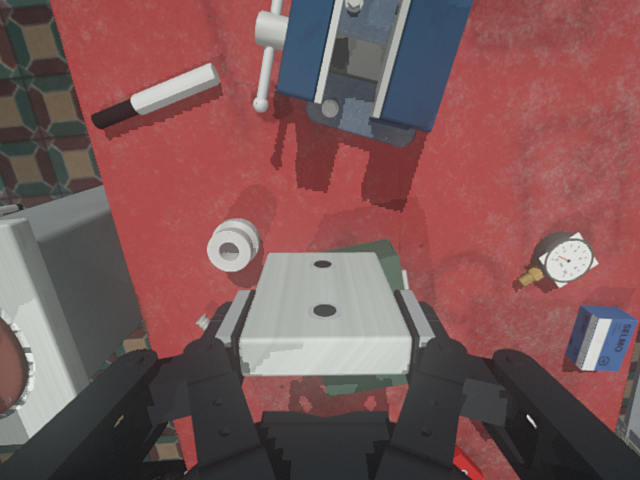

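Emit:
step_arm([
  [0, 0, 0.02, 0.02, 0],
  [0, 0, 0.03, 0.02, 0],
  [0, 0, 0.01, 0.01, 0],
  [0, 0, 0, 0, 0],
])

```text
t: 18.05
tool_pos: [0.5095, 0.2244, 0.2883]
tool_rot: [2.32, 2.11, -0.018]
contact_force: [0.0, -0.9, -1.2]
opening: 0.0595
```

Run:
```python
from h import *
st()
o,p,c=shot("wrist","w21.png")
```

```text
t 18.05 pos [0.5095 0.2244 0.2883] yawy -5.42 zax [-0.005 -0.012 -1.   ] F [ 0.  -0.9 -1.2] open 0.0595 q [ 0.29 -0.13  1.7  -0.01  1.58  0.38]
```

View pics/w21.png

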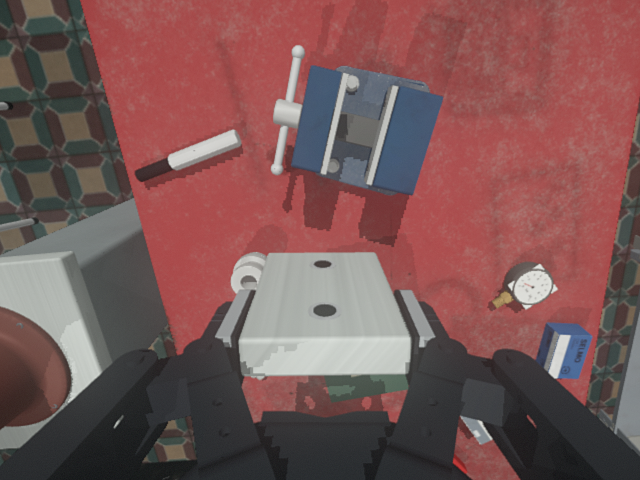

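Whole vice visible: sliding jaw face at cols 322–349, fixed jaw face at cols 366–397, rows 73–186. Zoom in to pick the clamping-face edges.

Run:
```python
from h import *
o,p,c=shot("wrist")
np.savez("v.npz",im=p["color"],K=c[0],R=c[1],t=c[2])
cv2.imwrite("pics/w21z.png",cv2.resize(p["color"][60:205,285:450],(792,696)[0:2],interpolation=cv2.INTER_CUBIC)[:600,:,::-1])
```

```text
(no output)
```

View pics/w21z.png

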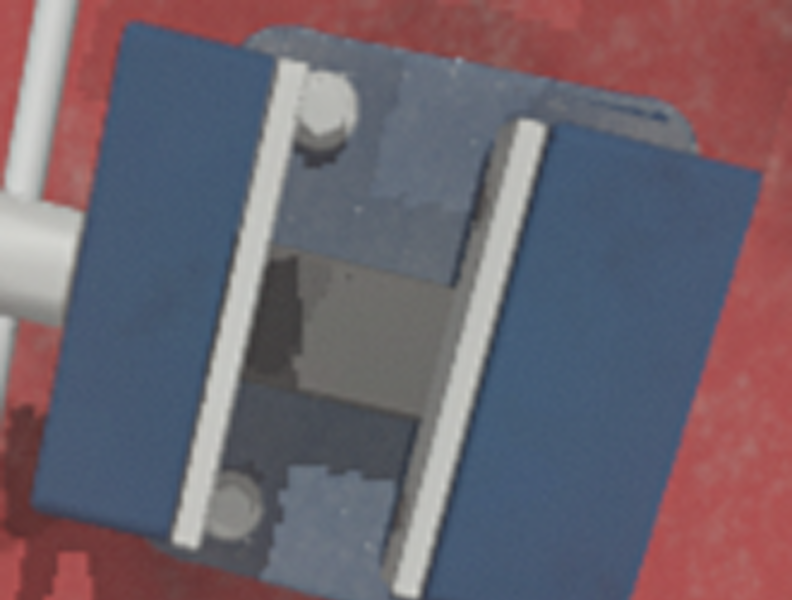

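```bash
cat > pv.py <<'E'
from h import *
def vice(c,uv):
    q=ray(c,uv,0.098)[:,:2]
    m=q[:2].mean(0);f=q[2:].mean(0)
    d=(q[0]-q[1])/np.linalg.norm(q[0]-q[1])+(q[2]-q[3])/np.linalg.norm(q[2]-q[3]);d/=np.linalg.norm(d)
    n=np.array([d[1],-d[0]])
    print("lens",np.linalg.norm(q[0]-q[1]),np.linalg.norm(q[2]-q[3]),"moving",m.round(4),"fixed",f.round(4),"yaw of jaws",np.degrees(np.arctan2(d[1],d[0])),"gap",(f-m)@n,"offset y",(f-m)@d)
    print("target",((f+m)/2).round(4))
E
python3 - <<'E'
from pv import *
z=np.load("v.npz");c=(z["K"],z["R"],z["t"])
vice(c,[(349.2,73.5),(326.5,174.4),(392.5,85.4),(367.1,184.6)])
E
```

```text
lens 0.08886362342933846 0.08885758347965353 moving [0.5259 0.2931] fixed [0.563 0.28 ] yaw of jaws 72.23580077240142 gap 0.03930390663965072 offset y -0.0011453660134784181
target [0.5445 0.2865]
```

Run:
```python
from pv import *
o,p,c=shot("wrist")
cv2.imwrite("pics/w22z.png",cv2.resize(p["color"][240:390,230:420],None,fx=4,fy=4,interpolation=cv2.INTER_CUBIC)[:,:,::-1])
W,P=pnp(c,[(267,253),(376,253)],[(240,337),(411,337)],[(240,376),(411,375)])
T=Ro.from_rotvec(o["tool_rot"]).as_matrix()
print("in tool",(T.T@(P-o["tool_pos"])).round(4)); print((T.T@W).round(3))
```

```text
reproj 2.1
centre [0.5079 0.2228 0.2855] plate x axis world [0.035 0.009 0.999] tilt deg 87.9 face normal [ 0.109  0.994 -0.013] corners z [0.2464 0.2444 0.3264 0.3244 0.3266 0.3246]
in tool [-0.0008 -0.0009  0.0012]
[[-0.    -0.014  1.   ]
 [ 0.028  1.     0.014]
 [-1.     0.028 -0.   ]]
```

View pics/w22z.png

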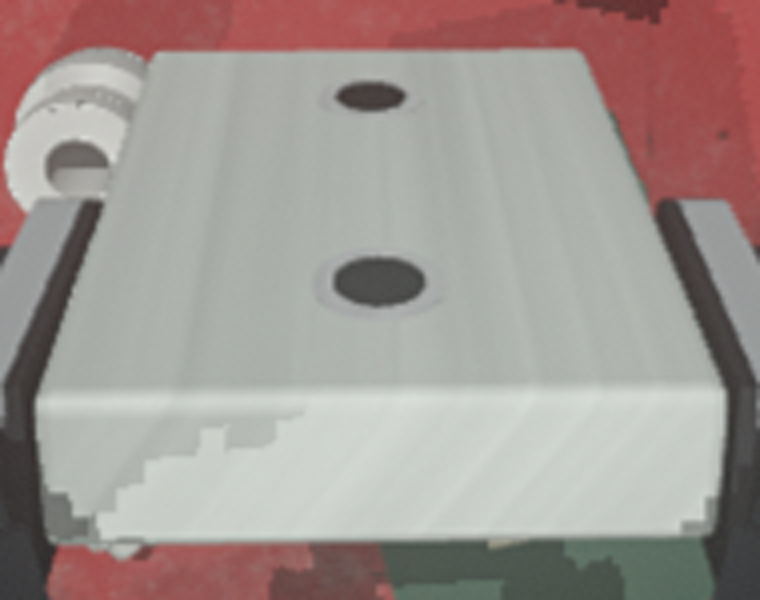

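Emit:
step_arm([
  [0, 0.004, 0.007, 0, 8],
  [0, 0.004, 0.007, 0, 9],
  [0, 0.004, 0.008, 0, 9],
  [0, 0.004, 0.008, 0, 9],
  [0, 0.004, 0.008, 0, 9],
  [0, 0.005, 0.008, 0, 9],
  [0, 0.005, 0.008, 0, 9],
  [0, 0.005, 0.008, 0, 9],
  [0, 0, 0, 0, 6],
  [0, 0, 0, 0, 0],
  [0, 0, 0, 0, 0],
])

```text
t: 19.58
tool_pos: [0.5418, 0.2772, 0.2733]
tool_rot: [0.457, 3.105, -0.041]
contact_force: [0.3, -0.0, -1.7]
opening: 0.0592
```

Run:
```python
from h import *
st()
o,p,c=shot("wrist","w23.png")
o,p,c=shot("side","s23.png")
o,p,c=shot("top","t23.png")
```

```text
t 19.57 pos [0.5418 0.2772 0.2733] yawy 73.24 zax [-0.001 -0.026 -1.   ] F [ 0.3 -0.  -1.7] open 0.0592 q [ 0.36  0.    1.6  -0.02  1.55 -0.92]
```

View pics/w23.png

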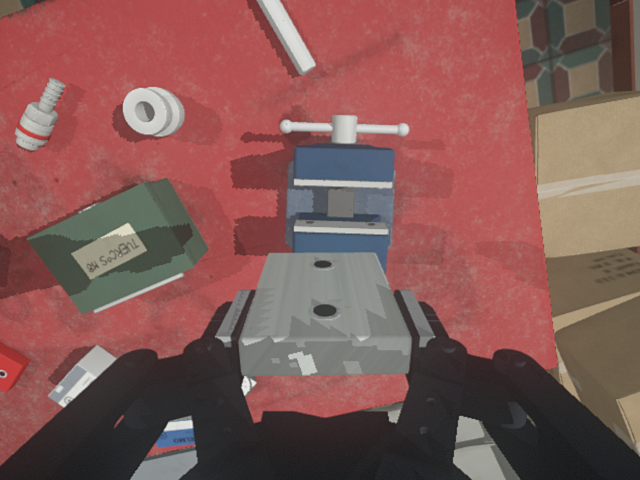

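View pics/s23.png

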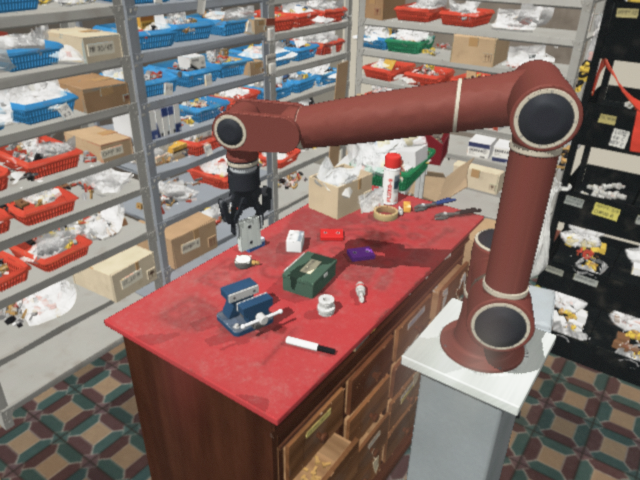

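Run:
```python
from h import *
o,p,c=shot("wrist")
np.savez("v2.npz",im=p["color"],K=c[0],R=c[1],t=c[2])
cv2.imwrite("pics/w24z.png",cv2.resize(p["color"][135:265,275:410],(623,600),interpolation=cv2.INTER_CUBIC)[:,:,::-1])
p=ctrl.get_image("side");c=cam(p);print(proj(c,[o["tool_pos"],[.5445,.2865,.098]]))
```

```text
[[247.5966545  232.85342591]
 [247.71977327 292.94403731]]
```

View pics/w24z.png

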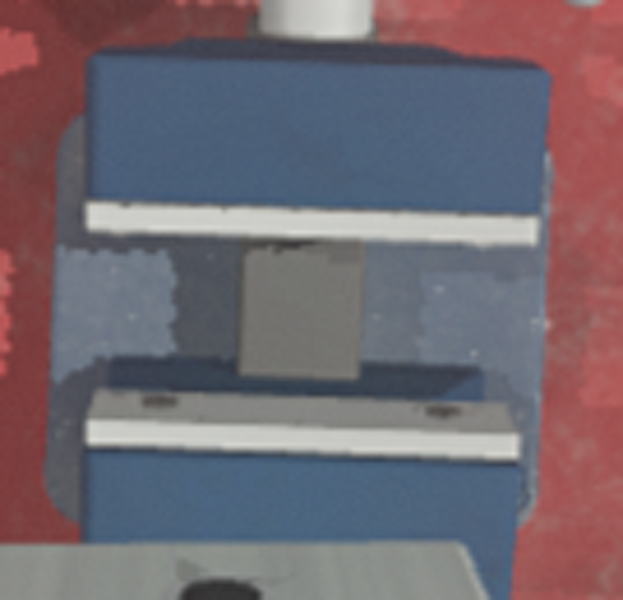

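View pics/t23.png

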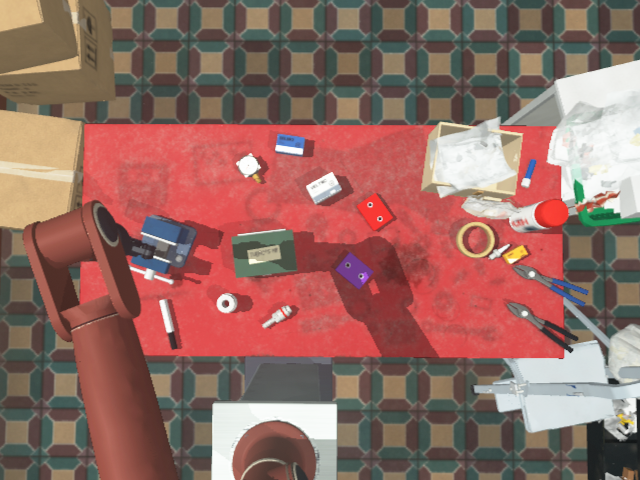

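Run:
```python
from pv import *
z=np.load("v2.npz");c=(z["K"],z["R"],z["t"])
vice(c,[(391.6,188.1),(293.6,185.7),(387.5,229.0),(293.9,226.2)])
print(st()["tool_pos"])
```

```text
lens 0.0891144288854363 0.08837689664959392 moving [0.5262 0.2938] fixed [0.5631 0.2816] yaw of jaws 72.1315131844131 gap 0.038805092340764895 offset y -0.0003173727180781679
target [0.5447 0.2877]
t 19.82 pos [0.5419 0.2777 0.274 ] yawy 73.34 zax [ 0.001 -0.026 -1.   ] F [ 0.8 -0.1 -1.2] open 0.0593 q [ 0.36  0.    1.6  -0.02  1.55 -0.92]
[0.54192598 0.27768459 0.274045  ]
```

Emit:
step_arm([
  [0, 0.0027, 0.0095, 0, -0.7],
  [0, 0, 0, -0.015, 0],
  [0, 0, 0, -0.015, 0],
  [0, 0, 0, -0.015, 0],
  [0, 0, 0, -0.015, 0],
  [0, 0, 0, -0.01, 0],
  [0, 0, 0, 0, 0],
  [0, 0, 0, 0, 0],
])

```text
t: 20.82
tool_pos: [0.5437, 0.2875, 0.1971]
tool_rot: [0.476, 3.104, -0.043]
contact_force: [-0.6, 0.2, -1.0]
opening: 0.0593
```

Run:
```python
from h import *
st()
o,p,c=shot("wrist","w25.png")
```

```text
t 20.82 pos [0.5437 0.2875 0.1971] yawy 72.57 zax [-0.003 -0.027 -1.   ] F [-0.6  0.2 -1. ] open 0.0593 q [ 0.38  0.06  1.66 -0.02  1.43 -0.89]
```

View pics/w25.png

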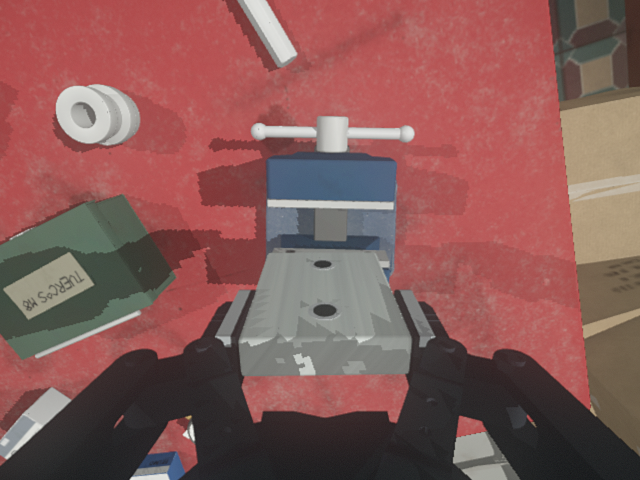

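Emit:
step_arm([
  [0, 0, 0, 0.02, 0],
  [0, 0, 0, 0.02, 0],
  [0, 0, 0, 0, -9],
  [0, 0, 0, 0, -9],
  [0, 0, 0, 0, -9],
  [0, 0, 0, 0, -9],
  [0, 0, 0, 0, -9],
  [0, 0, 0, 0, -9],
  [0, 0, 0, 0, 0],
])

```text
t: 22.0
tool_pos: [0.5496, 0.2899, 0.2618]
tool_rot: [1.865, 2.515, -0.015]
contact_force: [0.3, -0.1, -1.7]
opening: 0.0594
```

```bash
cat >> h.py <<'E'
def tilt():
    o=st();M=Ro.from_rotvec(o["tool_rot"]).as_matrix()
    print("tilt along tool x, y:",(-M[2,0]).round(4),(-M[2,1]).round(4))
E
python3 -c "
from h import *
tilt()"
```

```text
t 22.0 pos [0.5496 0.2899 0.2618] yawy 16.89 zax [ 0.002 -0.014 -1.   ] F [ 0.3 -0.1 -1.7] open 0.0594 q [ 0.37  0.03  1.58 -0.01  1.53  0.08]
tilt along tool x, y: 0.0139 0.0019
```

Emit:
step_arm([
  [0, 0, 0, 0, 3],
  [0, 0, 0, 0, 3],
  [0, 0, 0, 0, 3],
  [0, 0, 0, 0, 3],
  [0, 0, 0, 0, 3],
  [0, 0, 0, 0, 3],
  [0, 0, 0, 0, 3],
  [0, 0, 0, 0, 3],
  [0, 0, 0, 0, 3],
  [0, 0, 0, 0, 3],
  [0, 0, 0, 0, 3],
  [0, 0, 0, 0, 3],
  [0, 0, 0, 0, 3],
  [0, 0, 0, 0, 3],
  [0, 0, 0, 0, 3],
  [0, 0, 0, 0, 3],
  [0, 0, 0, 0, 3],
  [0, 0, 0, 0, 3],
  [0, 0, 0, 0, 0],
])

```text
t: 24.38
tool_pos: [0.5551, 0.2924, 0.2915]
tool_rot: [0.38, 3.085, 0.033]
contact_force: [0.3, -0.8, -1.3]
opening: 0.0593
```

```bash
python3 -c "
from h import *
tilt()"
```

```text
t 24.38 pos [0.5551 0.2924 0.2915] yawy 75.98 zax [ 0.035  0.017 -0.999] F [ 0.3 -0.8 -1.3] open 0.0593 q [ 0.36  0.    1.56  0.    1.54 -0.96]
tilt along tool x, y: 0.0301 -0.0253
```

Emit:
step_arm([
  [0, -0.005, -0.003, 0, -1.5],
  [0, -0.005, -0.003, 0, -1.5],
  [0, 0, 0, -0.015, 0],
  [0, 0, 0, -0.015, 0],
  [0, 0, 0, -0.015, 0],
  [0, 0, 0, -0.015, 0],
  [0, 0, 0, -0.015, 0],
  [0, 0, 0, -0.01, 0],
  [0, 0, 0, 0, 0],
])

```text
t: 25.5
tool_pos: [0.5429, 0.2854, 0.1987]
tool_rot: [0.465, 3.076, 0.029]
contact_force: [-0.1, -0.2, -2.2]
opening: 0.0592
```

```bash
python3 -c "
from h import *
tilt()
shot('wrist','w26.png')"
```

```text
t 25.5 pos [0.5429 0.2854 0.1987] yawy 72.81 zax [ 0.033  0.014 -0.999] F [-0.1 -0.2 -2.2] open 0.0592 q [ 0.36  0.02  1.7   0.    1.38 -0.91]
tilt along tool x, y: 0.0274 -0.023
```

View pics/w26.png

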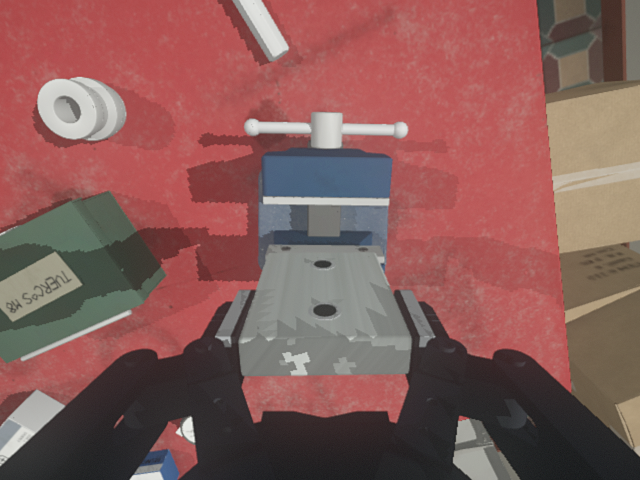

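Emit:
step_arm([
  [0, 0.0015, 0.0015, -0.01, 0],
  [0, 0, 0, -0.01, 0],
  [0, 0, 0, -0.01, 0],
  [0, 0, 0, -0.008, 0],
  [0, 0, 0, 0, 0],
  [0, 0, 0, 0, 0],
])

```text
t: 26.3
tool_pos: [0.5457, 0.2875, 0.1603]
tool_rot: [0.465, 3.073, 0.032]
contact_force: [-0.6, 0.1, -0.8]
opening: 0.0592
```

```bash
python3 -c "
from h import *
tilt()
o,p,c=shot('wrist','w27.png')
np.savez('v3.npz',im=p['color'],K=c[0],R=c[1],t=c[2],pos=o['tool_pos'])
cv2.imwrite('pics/w27z.png',cv2.resize(p['color'][130:280,240:410],(680,600),interpolation=cv2.INTER_CUBIC)[:,:,::-1])"
```

```text
t 26.3 pos [0.5457 0.2875 0.1603] yawy 72.82 zax [ 0.036  0.015 -0.999] F [-0.6  0.1 -0.8] open 0.0592 q [ 0.36  0.06  1.73  0.    1.32 -0.91]
tilt along tool x, y: 0.0303 -0.0254
```

View pics/w27z.png

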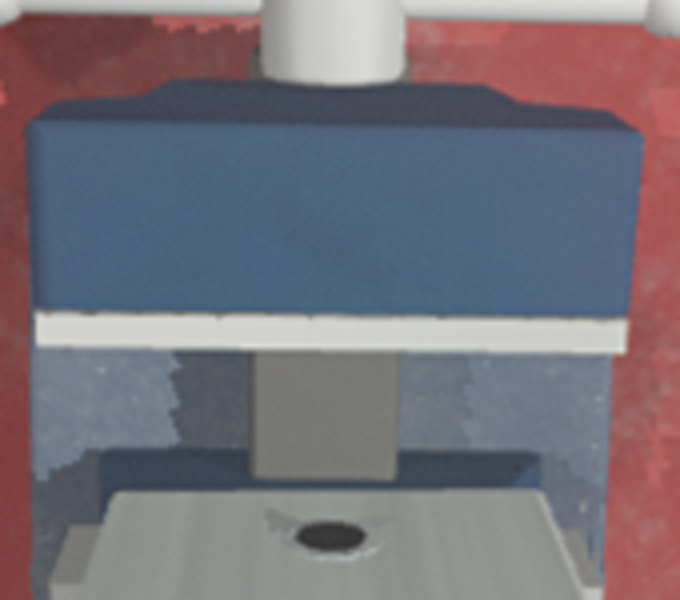

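```bash
python3 -c "
from h import *
z=np.load('v3.npz');c=(z['K'],z['R'],z['t'])
m=ray(c,[(248.8,216.5),(396.8,218.5)],.098);print(m,m.mean(0))
f=ray(c,[(268.8,252.5),(375.8,252.5)],.120);print(f,f.mean(0))
d=m[1]-m[0];d=d[:2]/np.linalg.norm(d[:2]);n=np.array([d[1],-d[0]])
print('lower front edge ahead of moving face',((f.mean(0)-m.mean(0))[:2]@n), 'along', (f.mean(0)-m.mean(0))[:2]@d, 'jaw yaw',np.degrees(np.arctan2(d[1],d[0])), 'plate yaw',np.degrees(np.arctan2(*(f[1]-f[0])[1::-1])),'len',np.linalg.norm(f[1]-f[0]))
"
```

```text
[[0.51139176 0.25158607 0.098     ]
 [0.53943582 0.33608128 0.098     ]] [0.52541379 0.29383367 0.098     ]
[[0.52906686 0.26065084 0.12      ]
 [0.54715705 0.31727699 0.12      ]] [0.53811196 0.28896391 0.12      ]
lower front edge ahead of moving face 0.013585703134140712 along -0.000621865622903171 jaw yaw 71.638932444278 plate yaw 72.28302685383703 len 0.05944556898975123
```

Emit:
step_arm([
  [0, -0.0015, 0.0005, -0.005, 0],
  [0, 0, 0, -0.004, 0],
  [0, 0, 0, 0, 0],
  [0, 0, 0, 0, 0],
])

```text
t: 26.85
tool_pos: [0.5444, 0.2882, 0.1515]
tool_rot: [0.465, 3.072, 0.033]
contact_force: [0.3, 0.2, -1.4]
opening: 0.0594
```

```bash
python3 -c "
from h import *
tilt()
o,p,c=shot('wrist','w28.png')
o,p,c=shot('side')
cv2.imwrite('pics/s28z.png',cv2.resize(p['color'][190:350,190:350],(600,600),interpolation=cv2.INTER_CUBIC)[:,:,::-1])"
```

```text
t 26.85 pos [0.5444 0.2882 0.1515] yawy 72.82 zax [ 0.038  0.016 -0.999] F [ 0.3  0.2 -1.4] open 0.0594 q [ 0.37  0.07  1.74  0.    1.3  -0.91]
tilt along tool x, y: 0.0314 -0.0261
```

View pics/w28.png

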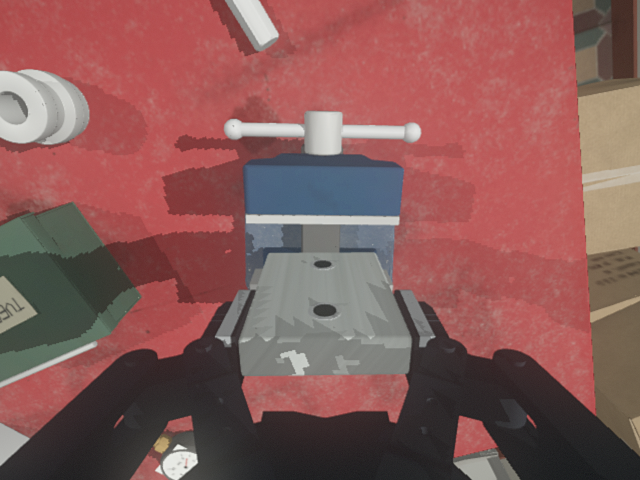

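View pics/s28z.png

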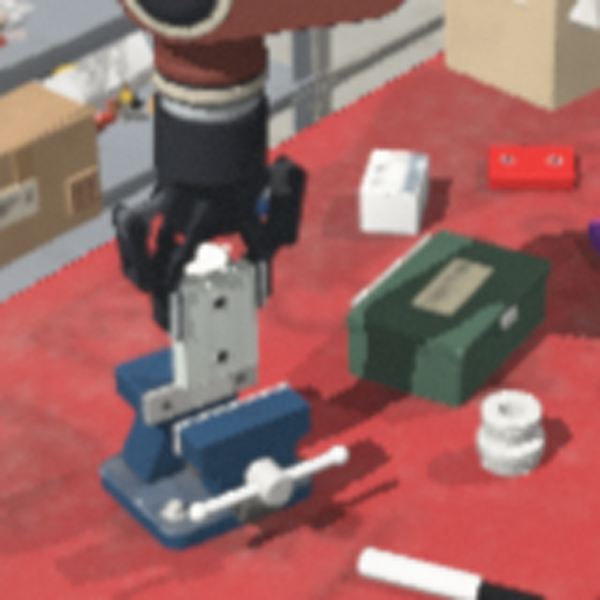

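```bash
python3 -c "
from h import *
tilt();print(ctrl.finish_job())"
```

```text
t 26.95 pos [0.5444 0.2882 0.1515] yawy 72.82 zax [ 0.038  0.016 -0.999] F [ 0.3  0.2 -1.8] open 0.0591 q [ 0.37  0.07  1.74  0.    1.3  -0.91]
tilt along tool x, y: 0.0314 -0.0262
the job is handed in; nothing more can be done
None
```

The plate stood on a short edge, released, and I handed the job in with it gripped at 60 N over the vice gap, 26.95 s into the 72 s. The hand-in reported no verdict.

**What I did:** I gripped one end of the plate lightly and let it swing down about the pads. I set it on its short edge and opened the gripper fully for several rows. Then I regripped it across the 60 mm width and carried it over the things to the vice.

**Last checks:**

| Quantity | Estimate at hand-in | Allowed |
|---|---|---|
| Lower edge above jaw tops | about 13 mm | 3–25 mm |
| Plate centre, middle of gap | about 1 mm off (faces 39 mm apart, two views 0.5 mm apart) | at least 10 mm from each face |
| Offset along the jaws | about 1 mm | 15 mm |
| Plate parallel to jaws | within about 1° | about 5° (0.09 rad) |
| Plate tilt from upright | about 0.02 rad | 0.08 rad |

- **Contact:** there was no sign of contact with the vice in the force readings or the last pictures, and the bystanders in the last pictures looked unmoved. I did not re-measure every bystander.
- **Tilt fix:** the plate's tilt first worked out at about 0.06 rad. I raised it, turned it away quickly and back slowly, and that brought the tilt down.
- **Remaining doubts:** the tool itself was still leaning about 0.04 rad at hand-in, close to its lean when it gripped the plate. The 0.02 rad tilt is therefore worked out from tool poses, not measured on the plate. The camera fits of the plate had errors of 2 to 3 pixels.

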